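# Seat the dust caps of a linear rail and feel along it

## Robot

A 7-joint arm with a two-finger parallel gripper is mounted at the origin on the work surface. World frame = base frame: x ahead of the robot, y to its left, z up, the work surface at z = 0. Lengths are in m, angles in rad, forces in N, time in s.
With the tool pointing down it reaches from about 0.4 to 0.875 m from the base axis. Payload 19.3 kg.
Tool frame: the origin (TCP) lies at the very end of the fingers, on their centre line; the grasp point (between the pads) lies 19 mm behind it; z points along the fingers, y is the line along which they close (so a half turn about z gives the same grasp; the last joint's range is limited). The gripper opens to 85 mm and grips with 20 to 120 N. Pads are 22 mm wide; open, the fingers measure 114 mm over their backs; the gripper's body (76 mm by 85 mm) begins 54 mm behind the grasp point. The pads swing forward as they close: fully open they stand 13 mm farther back than shut.
Start: joints at [1.102, 0.521, -0.036, 1.599, 0.021, 1.021, -0.113], TCP at [0.243, -0.576, 0.231] pointing down, gripper open.
Joint ranges: [-2.91, 2.91], [-0.3, 2.13], [-1.5, 1.42], [0.17, 2.43], [-1.26, 4.41], [0.16, 1.93], [-2.52, 2.52]. Speed limits (rad/s): [1.89, 1.89, 2.39, 2.39, 3.01, 3.01, 3.01].

## Interface

Orientations are given as [roll, pitch, yaw] about the fixed x, y, z axes, in that order (R = Rz(yaw) Ry(pitch) Rx(roll)).
In Python, from workcell import bot gives the robot as it stands. The module is installed in compiled form; this text tells all that it offers.
- The arm moves only by the tool apply_moves, never from a script. Its arguments are lists of equal length, an entry for each row: "claw": the finger opening in m, from 0 to 0.0854; "xyz": the shift along the tool's x, y, z in m, a list of three; "twist": the turn, a rotation vector about the tool's x, y, z in rad, a list of three. A call has 1 to 20 rows; each row shifts and turns the commanded pose from where the row before left it, along the tool's axes as they then stand; what a row does not reach is not made up. A row lasts 1/10 s, in which the tool goes at most 50 mm and 8.59 degrees, less where a joint would pass 70% of its speed; a pose out of reach is approached as far as the arm can. A call with a gripper value outside its range is refused whole. The fingers move at their own pace and stop on an object; "force" is the grip in N (left out, the last holds). Time passes only in rows, so rows that do not move let the fingers close. It gives the time, the measured TCP pose, the force, the opening and the grip force at its end, in the units of the state.
- bot.observe(): the state, without advancing time (a new reading comes with each control period).
- bot.grab_frame(name): name is "scene" or "top" or "wrist"; returns a dict with "img" (384x512x3 uint8, red, green, blue), "vfov" (degrees; the focal length in pixels is half the picture's height over the tangent of half this angle, whatever the lens; pixels are square), "cx", "cy" (the principal point, pixels), "distortion" ([k1, k2, p1, p2, k3] as OpenCV has them; the pictures are not rectified), "view" (4x4, takes a point from world to camera coordinates). Camera axes: x right, y up, looking along -z (the intrinsics and any distortion apply to the point x, -y, -z); pixel columns grow to the right and rows downward; lengths in m; the calibration is good to about 2 mm. A picture is of the moment at which its call begins. There is no depth.
- bot.job_done(): hands the job in; it is judged then, once.
Trained networks look in the newest picture that a camera, given by its name, has taken for a name from the list of things; names that differ only in an ending like _2 or _b are one class to them, and where a whole thing is asked for, a point or a joint stands for the part that bears it (a point fixed in the world has none). Each returns a list of dicts, best first, with "score" (0 to 1); they miss things now and then, are a little off and sometimes report something else, mostly with a low value. They report only what shows in the picture. A call takes as long as a camera call.
- bot.find_in(camera, query): "position" ([x, y, z] in m, in world coordinates, good to about 4 mm: the middle of the surface that is visible of it).
The state is a dict: "clock": time; "qpos": joint angles; "qd": joint speeds; "joint_efforts": joint torques, N m; "position": TCP position; "tool_rot": TCP orientation; "force": force on the tool from outside, world axes, zero at the start; "moment": the same for the moment, N m; "grip_width": finger opening in m; "finger_force": force on a finger pad.
Only numpy, scipy, OpenCV 4.12 (cv2) and the standard library are available. Lean on these libraries where they do the work, as an engineer would, in place of code of your own. Each camera call takes 0.05 s, during which the arm holds its last target. There are 200 camera calls.

## Task

The three black dust caps in the top of the linear rail on this printer axis still stand proud. With the fingertips gently push all three down flush with the rail, lift clear, then run the fingertips along the rail top in one light stroke, staying in touch with it from the cap nearest the carriage to the cap at the free end, to feel that nothing sticks up. Do not pick up or shift the axis, the carriage or the other things on the bench, and finish with the fingers clear.

Things in the scene. Friction and masses are not known exactly. Their poses are not given: they have to be found in the camera images.
- axis: Printer axis lying loose on the bench, 3 kg: aluminium T-slot profile 80 mm wide, 40 high, 360 long, steel linear rail on its top. Origin: on the bench straight below the middle cap. z up; y along the rail towards the carriage end, x across it. Cap centres on the rail's centre line (x = 0) at y = +60 mm (cap1), 0 (cap2), -60 mm (cap3). Profile from y = -115 to +245 mm.
- rail_end (a point): Middle of the top edge of the rail's free end, at y = -80 mm of the axis. The rail is 23 mm wide, 22 mm high, 280 mm long (y = -80 to +200 mm); its flat top is 62 mm above the bench. Beyond this end nothing is higher than 45 mm. The rail is rigid: approach slowly, a few tenths of a millimetre make several newtons.
- motor (a point): Top of the stepper motor's pulley at the carriage end, y = +272 mm of the axis, 69 mm above the bench; the motor is 42 mm square, out to y = +297 mm. Between it and the carriage a bumper bracket, 74 mm high, at y = 204 to 230 mm.
- cap1_top (a point): Centre of the top face of cap1, the cap nearest the carriage: a round black plastic cap, 11 mm across, in a counterbore in the rail top; 2.5 to 4 mm proud at the start. It gives straight down under about 5 N and stays where it is left, with no spring.
- cap2_top (a point): Same for cap2, the middle cap, 60 mm on.
- cap3_top (a point): Same for cap3, the cap at the free end, 60 mm further, 20 mm from the rail's end.
- cap1 (a joint): How far cap1 has been pressed in, m: at the start 0 to 0.0015; 0.004 is exactly flush (0.0044 the bottom of travel).
- cap2 (a joint): Same for cap2.
- cap3 (a joint): Same for cap3.
- carriage (a joint): Position of the carriage along the rail, m: 0 to 0.004 at the start, growing towards the caps. A steel block 48 mm wide, 84 long, its top 80 mm above the bench (18 over the rail top), its centre at y = +154 mm of the axis at 0; its near face is 48 to 52 mm from the centre of cap1. A push of about 2 N slides it; leave it where it is.
- duct: Bystander: pink printed air duct with four vanes, 110 x 96 x 38 mm, loose, origin under the vaned mouth.
- grease: Bystander: small closed grease jar, 52 mm across, 55 mm high, loose, origin under its centre.
- tray: Bystander: clear shallow tray with spare caps, 75 x 105 x 22 mm, loose, origin under its centre.
- mallet: Bystander: rubber mallet lying flat, 240 mm long, loose.

How it is judged:
On the way, in this order (a step that is already met when the one before it is completed fails the run):
1. all three caps are pressed flush (each under 1 mm proud) (value of joint each of cap1, cap2, cap3 above 0.003 m).
2. the fingertips are lifted off the rail, by some 5 mm or more (contact force between the fingers and axis below 0.05 N and z of the grasp point in the frame of axis above 0.084 m), for 0.1 s.
3. stroke: the fingertips lightly (0.2 to 20 N) touch the rail at the cap nearest the carriage (y of the grasp point in the frame of axis between 0.0495 and 0.075 m and x of the grasp point in the frame of axis between -0.016 and 0.016 m and contact force between the fingers and axis between 0.2 and 20 N), for 0.03 s.
4. stroke: the fingertips lightly (0.2 to 20 N) touch the rail 41 mm before the middle cap (y of the grasp point in the frame of axis between 0.0335 and 0.0485 m and x of the grasp point in the frame of axis between -0.016 and 0.016 m and contact force between the fingers and axis between 0.2 and 20 N), for 0.03 s.
5. stroke: the fingertips lightly (0.2 to 20 N) touch the rail 25 mm before the middle cap (y of the grasp point in the frame of axis between 0.0171 and 0.0321 m and x of the grasp point in the frame of axis between -0.016 and 0.016 m and contact force between the fingers and axis between 0.2 and 20 N), for 0.03 s.
6. stroke: the fingertips lightly (0.2 to 20 N) touch the rail 8 mm before the middle cap (y of the grasp point in the frame of axis between 0.0007 and 0.0157 m and x of the grasp point in the frame of axis between -0.016 and 0.016 m and contact force between the fingers and axis between 0.2 and 20 N), for 0.03 s.
7. stroke: the fingertips lightly (0.2 to 20 N) touch the rail 8 mm past the middle cap (y of the grasp point in the frame of axis between -0.0157 and -0.0007 m and x of the grasp point in the frame of axis between -0.016 and 0.016 m and contact force between the fingers and axis between 0.2 and 20 N), for 0.03 s.
8. stroke: the fingertips lightly (0.2 to 20 N) touch the rail 25 mm past the middle cap (y of the grasp point in the frame of axis between -0.0321 and -0.0171 m and x of the grasp point in the frame of axis between -0.016 and 0.016 m and contact force between the fingers and axis between 0.2 and 20 N), for 0.03 s.
9. stroke: the fingertips lightly (0.2 to 20 N) touch the rail 41 mm past the middle cap (y of the grasp point in the frame of axis between -0.0485 and -0.0335 m and x of the grasp point in the frame of axis between -0.016 and 0.016 m and contact force between the fingers and axis between 0.2 and 20 N), for 0.03 s.
10. stroke: the fingertips lightly (0.2 to 20 N) touch the rail at the cap at the free end (y of the grasp point in the frame of axis between -0.08 and -0.0495 m and x of the grasp point in the frame of axis between -0.016 and 0.016 m and contact force between the fingers and axis between 0.2 and 20 N), for 0.03 s.
At the end, for the whole second after the job is handed in: All three caps stand less than 1 mm proud of the rail; the axis lies flat within 12 mm of where it was, at rest; the carriage joint reads under 12 mm; every bystander is within 15 mm of where it was (all of step 1 and distance of axis from where it was at the start of the episode below 0.012 m and angle between axis's own z axis and vertical below 0.03 rad and linear speed of axis below 0.02 m/s and value of joint carriage below 0.012 m and distance of each of duct, grease, tray, mallet from where it was at the start of the episode below 0.015 m); the robot touches nothing.
It fails at once if the axis is shoved or lifted more than 12 mm, or tipped (distance of axis from where it was at the start of the episode above 0.012 m or angle between axis's own z axis and vertical above 0.08 rad).
It fails at once if the carriage is pushed along the rail (its joint passes 12 mm) (value of joint carriage above 0.012 m).
It fails at once if the fingers bear on the axis with more than 60 N (contact force between the fingers and axis above 60 N).
It fails at once if the pink duct, the grease jar, the tray of spare caps, the mallet: one of them is moved more than 15 mm or lifted (distance of any of duct, grease, tray, mallet from where it was at the start of the episode above 0.015 m).
It also fails if it takes over 64 s, if anything falls off the work surface, if the arm or the gripper's body presses on something with over 40 N, if the wrist force passes 120 N, or if a joint passes its speed limit or range.

## Working session

There is one attempt and no reset: what is moved stays moved. The work goes in short steps, Python scripts to look and compute and a tool call to move; the robot and the scene stay as the last step left them, time stands still between calls to the robot, and variables do not carry over. Pictures are saved under pics/ and viewed, at most 10 in all, crops included, and the job is handed in when it is done.

Besides the shell and the picture viewer there is one more tool, called after ">>>" as name(argument=value, ...) on one line, values as JSON. apply_moves: Moves the arm, as the interface text tells. Its arguments: {"type":"object","properties":{"claw":{"type":"array"},"xyz":{"type":"array"},"twist":{"type":"array"},"force":{"type":"number"}},"required":["claw","xyz","twist"]}

```bash
mkdir -p pics; python3 - <<'E'
from workcell import bot
import cv2
o=bot.observe(); print({k:o[k] for k in("clock","position","tool_rot","grip_width","force")})
for c in("top","scene"):
    f=bot.grab_frame(c); cv2.imwrite(f"pics/{c}0.png",f["img"][:,:,::-1])
    for q in("cap1_top","cap2_top","cap3_top","rail_end","motor","carriage","grease","mallet","tray","duct"):
        print(c,q,[(d["position"],d["score"]) for d in bot.find_in(c,q)[:3]])
E
```

```text
{'clock': 0.0, 'position': array([ 0.24252205, -0.57567534,  0.23071668]), 'tool_rot': array([-3.14047866e+00,  8.84580772e-05,  3.98781511e-01]), 'grip_width': 0.08567041716559298, 'force': array([ 0.05462627,  0.70847466, -0.02180968])}
top cap1_top []
top cap2_top []
top cap3_top [([0.5319, 0.1723, 0.0382], 0.19)]
top rail_end [([0.5308, 0.1773, 0.0433], 0.56)]
top motor [([0.5301, 0.1714, 0.0398], 0.94)]
top carriage [([0.5029, 0.2403, 0.08], 0.86)]
top grease [([0.5146, -0.0396, 0.0544], 0.52)]
top mallet [([0.7918, 0.0389, 0.0298], 0.84)]
top tray [([0.4559, 0.0969, 0.0002], 0.74), ([0.7927, 0.0395, 0.0266], 0.57)]
top duct [([0.6302, 0.2423, 0.0388], 0.7)]
scene cap1_top []
scene cap2_top []
scene cap3_top []
scene rail_end [([0.5528, 0.1643, 0.0385], 0.83), ([0.7973, 0.0313, 0.0245], 0.56)]
scene motor [([0.5513, 0.1642, 0.0413], 0.9)]
scene carriage [([0.5026, 0.2399, 0.0789], 0.56)]
scene grease [([0.5242, -0.0399, 0.0508], 0.54)]
scene mallet [([0.7985, 0.0325, 0.0227], 0.56)]
scene tray [([0.4487, 0.0938, 0.0025], 0.92)]
scene duct [([0.6431, 0.241, 0.0362], 0.94)]
```

View pics/top0.png

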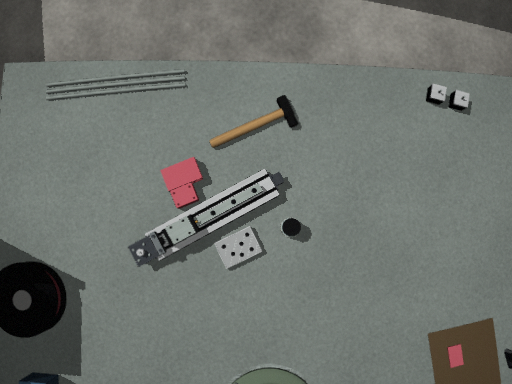

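View pics/scene0.png

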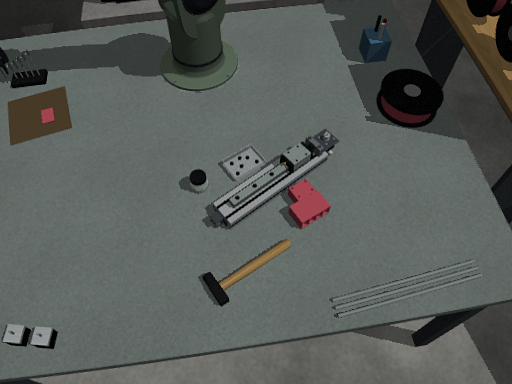

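Top view: the axis runs from the free end (about 280,180) down-left to the motor (140,250), with caps near (255,190), (233,202) and (212,213). The grease jar is at (291,227), the tray at (239,247) and the duct at (185,185).

```bash
cat > h.py <<'E'
import numpy as np, cv2
from workcell import bot
def K(f):
    h=f["img"].shape[0]; fl=h/2/np.tan(np.radians(f["vfov"])/2)
    return np.array([[fl,0,f["cx"]],[0,fl,f["cy"]],[0,0,1]])
def ray(f,px,z):
    V=np.array(f["view"]); u=cv2.undistortPoints(np.array(px,float).reshape(-1,1,2),K(f),np.array(f["distortion"],float)).reshape(-1,2)
    d=np.c_[u[:,0],-u[:,1],-np.ones(len(u))]@V[:3,:3]; c=-V[:3,:3].T@V[:3,3]
    return c+d*((z-c[2])/d[:,2])[:,None]
def proj(f,P):
    V=np.array(f["view"]); p=np.atleast_2d(P)@V[:3,:3].T+V[:3,3]; p=p*[1,-1,-1]
    return cv2.projectPoints(p,np.zeros(3),np.zeros(3),K(f),np.array(f["distortion"],float))[0].reshape(-1,2)
E
python3 - <<'E'
from h import *
f=bot.grab_frame("top")
P=ray(f,[(212,213),(233,202),(255,190),(280,180)],0.065); print(P.round(4))
g=cv2.resize(f["img"][140:270,120:310],None,fx=4,fy=4,interpolation=cv2.INTER_CUBIC)
cv2.imwrite("pics/topcrop.png",g[:,:,::-1])
w=bot.grab_frame("wrist"); V=np.array(w["view"]); print("wristcam",-V[:3,:3].T@V[:3,3],V[:3,:3].round(3),w["vfov"])
E
```

```text
[[ 0.5419  0.1621  0.065 ]
 [ 0.5713  0.1092  0.065 ]
 [ 0.6034  0.0537  0.065 ]
 [ 0.6308 -0.01    0.065 ]]
wristcam [ 0.31136744 -0.54733702  0.37376401] [[ 0.389 -0.921  0.   ]
 [ 0.881  0.371 -0.294]
 [ 0.271  0.114  0.956]] 63.77709210238071
```

View pics/topcrop.png

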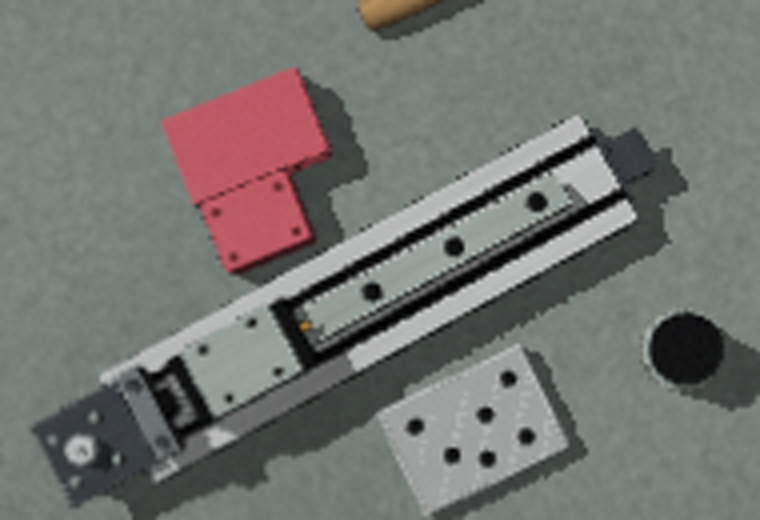

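>>> apply_moves(claw=[0,0,0,0,0,0,0,0,0,0,0,0,0,0,0,0,0,0,0,0], xyz=[[0.0316,-0.0279,0.0028],[0.0316,-0.0279,0.0028],[0.0316,-0.0279,0.0028],[0.0316,-0.0279,0.0028],[0.0316,-0.0279,0.0028],[0.0316,-0.0279,0.0028],[0.0316,-0.0279,0.0028],[0.0316,-0.0279,0.0028],[0.0316,-0.0279,0.0028],[0.0316,-0.0279,0.0028],[0.0316,-0.0279,0.0028],[0.0316,-0.0279,0.0028],[0.0316,-0.0279,0.0028],[0.0316,-0.0279,0.0028],[0.0316,-0.0279,0.0028],[0.0316,-0.0279,0.0028],[0.0316,-0.0279,0.0028],[0.0316,-0.0279,0.0028],[0,0,0],[0,0,0]], twist=[[0,0,0],[0,0,0],[0,0,0],[0,0,0],[0,0,0],[0,0,0],[0,0,0],[0,0,0],[0,0,0],[0,0,0],[0,0,0],[0,0,0],[0,0,0],[0,0,0],[0,0,0],[0,0,0],[0,0,0],[0,0,0],[0,0,-0.06],[0,0,-0.06]])

```text
clock: 3.2
position: [0.5719, 0.1092, 0.1805]
tool_rot: [-3.141, 0.0, 0.523]
force: [0.7, -0.5, 0.6]
grip_width: 0.0001
finger_force: 0.0
```

```bash
python3 - <<'E'
from h import *
f=bot.grab_frame("wrist"); cv2.imwrite("pics/w1.png",f["img"][:,:,::-1])
o=bot.observe(); print({k:o[k] for k in("clock","position","tool_rot","grip_width","force","qpos")})
t=bot.grab_frame("top")
print(ray(t,[(212.9,212.6),(233.4,201.1),(253.9,190.1)],0.065).round(4))
for q in("cap1_top","cap2_top","cap3_top","rail_end","carriage"): print(q,[(d["position"],d["score"]) for d in bot.find_in("wrist",q)[:3]])
E
```

```text
{'clock': 3.25, 'position': array([0.57187171, 0.10836866, 0.18064545]), 'tool_rot': array([-3.14147193e+00,  2.73591445e-04,  5.26157010e-01]), 'grip_width': 7.09452875953153e-05, 'force': array([-0.77585982, -0.0850919 , -0.36776242]), 'qpos': array([-0.09954339,  0.5218428 , -0.26628098,  1.75619315,  0.17004059,
        0.88634048, -1.48454474])}
[[0.543  0.1598 0.065 ]
 [0.5737 0.1082 0.065 ]
 [0.6031 0.0565 0.065 ]]
cap1_top []
cap2_top []
cap3_top [([0.604, 0.0588, 0.0602], 0.66)]
rail_end [([0.5505, 0.1595, 0.0386], 0.73)]
carriage [([0.5021, 0.2385, 0.0822], 0.97)]
```

View pics/w1.png

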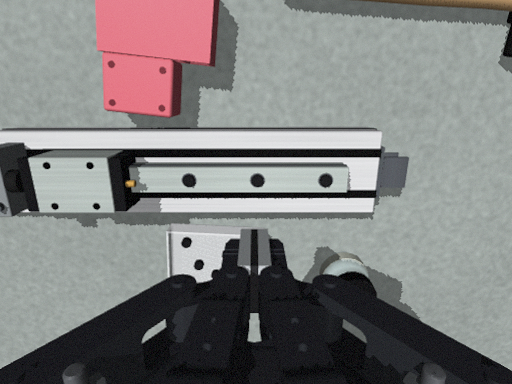

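Wrist view: caps at about (189,180), (257,180) and (326,181), with the rail horizontal in the picture. The carriage is on the left, ending near x=125, and the fingers are shut.

```bash
python3 - <<'E'
from h import *
f=bot.grab_frame("wrist"); g=cv2.cvtColor(f["img"],cv2.COLOR_RGB2GRAY)
c=[]
for x,y in((189,180),(257,180),(326,181)):
    w=(g[y-11:y+12,x-11:x+12]<70).astype(np.uint8); m=cv2.moments(w,True); c.append((x-11+m["m10"]/m["m00"],y-11+m["m01"]/m["m00"])); print(m["m00"])
P=ray(f,c,0.0652); print(np.round(c,1),P.round(4),np.linalg.norm(np.diff(P,axis=0),axis=1))
d=P[0]-P[2]; yaw=np.arctan2(d[1],d[0])-np.pi/2; print("yaw",yaw)
o=bot.observe(); t=o["tool_rot"][2]; e=P-o["position"]
print("rel tool x,y", (e[:,0]*np.cos(t)+e[:,1]*np.sin(t)).round(4),(e[:,0]*np.sin(t)-e[:,1]*np.cos(t)).round(4),o["position"],t)
E
```

```text
131.0
129.0
177.0
[[187.  179.6]
 [255.3 179.1]
 [324.1 182. ]] [[0.5446 0.1584 0.0652]
 [0.5744 0.1071 0.0652]
 [0.6018 0.0537 0.0652]] [0.05933868 0.06001876]
yaw 0.49919408860651915
rel tool x,y [ 0.0015  0.002  -0.0007] [-0.0577  0.0016  0.0616] [0.57188849 0.10754092 0.18105245] 0.5175894872980165
```

>>> apply_moves(claw=[0,0,0,0,0,0,0,0], xyz=[[0,-0.02,0.02],[0,-0.02,0.02],[0.0015,-0.019,0.02],[0,0,0.02],[0,0,0.015],[0,0,0.008],[0,0,0.005],[0,0,0]], twist=[[0,0,0],[0,0,0],[0,0,0],[0,0,0],[0,0,0],[0,0,0],[0,0,0],[0,0,0]])

```text
clock: 4.4
position: [0.5441, 0.1593, 0.0728]
tool_rot: [3.142, 0.0, 0.518]
force: [0.2, 0.4, 0.7]
grip_width: -0.0003
finger_force: 0.0
```

```bash
python3 - <<'E'
from h import *
f=bot.grab_frame("wrist"); cv2.imwrite("pics/w2.png",f["img"][:,:,::-1])
o=bot.observe(); print({k:o[k] for k in("clock","position","tool_rot","force")})
E
```

```text
{'clock': 4.45, 'position': array([0.54420508, 0.15942893, 0.0731794 ]), 'tool_rot': array([ 3.14149456e+00, -2.91587452e-04,  5.18154925e-01]), 'force': array([-0.02258664, -0.09992672,  0.36679608])}
```

View pics/w2.png

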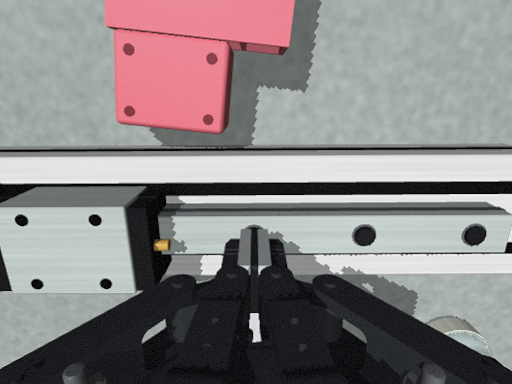

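Fingertips hang over cap1 (255,232), with cap2 and cap3 at (364,236) and (474,235). The carriage face is well to the left.

>>> apply_moves(claw=[0,0,0,0,0,0], xyz=[[0,0,0.002],[0,0,0.002],[0,0,0.0015],[0,0,0.0015],[0,0,0.001],[0,0,0]], twist=[[0,0,0],[0,0,0],[0,0,0],[0,0,0],[0,0,0],[0,0,0]])

```text
clock: 5.05
position: [0.5439, 0.1597, 0.0649]
tool_rot: [3.142, 0.0, 0.519]
force: [0.7, -0.4, 0.6]
grip_width: -0.0
finger_force: 0.0
```

>>> apply_moves(claw=[0,0,0,0], xyz=[[0,0,0.0005],[0,0,0.0005],[0,0,0.0005],[0,0,0]], twist=[[0,0,0],[0,0,0],[0,0,0],[0,0,0]])

```text
clock: 5.45
position: [0.5439, 0.1597, 0.0634]
tool_rot: [-3.142, -0.0, 0.519]
force: [-0.3, -0.6, 3.8]
grip_width: -0.0001
finger_force: 2.0
```

Cap contact. Continue in small steps.

>>> apply_moves(claw=[0,0,0,0], xyz=[[0,0,0.0003],[0,0,0.0003],[0,0,0.0003],[0,0,0]], twist=[[0,0,0],[0,0,0],[0,0,0],[0,0,0]])

```text
clock: 5.85
position: [0.5439, 0.1597, 0.0625]
tool_rot: [-3.142, -0.0, 0.519]
force: [-1.0, -0.7, 3.9]
grip_width: 0.0002
finger_force: 2.0
```

>>> apply_moves(claw=[0,0,0,0], xyz=[[0,0,0.0003],[0,0,0.0002],[0,0,0],[0,0,0]], twist=[[0,0,0],[0,0,0],[0,0,0],[0,0,0]])

```text
clock: 6.25
position: [0.5439, 0.1597, 0.0621]
tool_rot: [-3.142, -0.0, 0.519]
force: [-1.5, -1.0, 6.9]
grip_width: -0.0003
finger_force: 3.6
```

>>> apply_moves(claw=[0,0,0,0], xyz=[[0,0,0.0002],[0,0,0.0002],[0,0,0],[0,0,0]], twist=[[0,0,0],[0,0,0],[0,0,0],[0,0,0]])

```text
clock: 6.65
position: [0.544, 0.1597, 0.0621]
tool_rot: [3.141, -0.0, 0.519]
force: [-4.1, -1.0, 14.5]
grip_width: -0.0
finger_force: 7.6
```

Rail contact at 0.0621. On to cap2.

>>> apply_moves(claw=[0,0,0,0,0,0,0,0,0,0,0,0,0,0,0,0], xyz=[[0,0,-0.005],[0,0,-0.005],[0,0.02,0],[0,0.02,0],[0,0.02,0],[0,0,0.004],[0,0,0.0015],[0,0,0.001],[0,0,0.0007],[0,0,0.0005],[0,0,0.0005],[0,0,0.0005],[0,0,0.0004],[0,0,0.0003],[0,0,0.0002],[0,0,0]], twist=[[0,0,0],[0,0,0],[0,0,0],[0,0,0],[0,0,0],[0,0,0],[0,0,0],[0,0,0],[0,0,0],[0,0,0],[0,0,0],[0,0,0],[0,0,0],[0,0,0],[0,0,0],[0,0,0]])

```text
clock: 8.25
position: [0.5738, 0.1079, 0.0621]
tool_rot: [-3.141, -0.0, 0.519]
force: [-3.3, 1.9, 7.8]
grip_width: -0.0
finger_force: 3.3
```

>>> apply_moves(claw=[0,0,0], xyz=[[0,0,0.0002],[0,0,0],[0,0,0]], twist=[[0,0,0],[0,0,0],[0,0,0]])

```text
clock: 8.55
position: [0.5737, 0.1079, 0.0621]
tool_rot: [-3.141, -0.0, 0.519]
force: [-4.8, 3.2, 10.5]
grip_width: -0.0001
finger_force: 5.1
```

>>> apply_moves(claw=[0,0,0,0,0,0,0,0,0,0,0,0,0,0,0,0], xyz=[[0,0,-0.005],[0,0,-0.005],[0,0.02,0],[0,0.02,0],[0,0.02,0],[0,0,0.004],[0,0,0.0015],[0,0,0.001],[0,0,0.0007],[0,0,0.0005],[0,0,0.0005],[0,0,0.0005],[0,0,0.0004],[0,0,0.0003],[0,0,0.0002],[0,0,0]], twist=[[0,0,0],[0,0,0],[0,0,0],[0,0,0],[0,0,0],[0,0,0],[0,0,0],[0,0,0],[0,0,0],[0,0,0],[0,0,0],[0,0,0],[0,0,0],[0,0,0],[0,0,0],[0,0,0]])

```text
clock: 10.15
position: [0.6036, 0.0556, 0.0622]
tool_rot: [-3.142, -0.0, 0.519]
force: [-0.6, 3.8, 4.3]
grip_width: -0.0003
finger_force: 2.1
```

>>> apply_moves(claw=[0,0,0], xyz=[[0,0,0.0002],[0,0,0],[0,0,0]], twist=[[0,0,0],[0,0,0],[0,0,0]])

```text
clock: 10.45
position: [0.6036, 0.0555, 0.0622]
tool_rot: [3.141, -0.0, 0.519]
force: [-1.5, 2.6, 5.1]
grip_width: 0.0004
finger_force: 3.1
```

>>> apply_moves(claw=[0,0,0], xyz=[[0,0,0.0002],[0,0,0.0001],[0,0,0]], twist=[[0,0,0],[0,0,0],[0,0,0]])

```text
clock: 10.75
position: [0.6036, 0.0555, 0.0621]
tool_rot: [3.141, -0.0, 0.519]
force: [-3.0, 2.7, 11.1]
grip_width: -0.0002
finger_force: 5.7
```

>>> apply_moves(claw=[0,0,0,0,0,0,0,0,0,0], xyz=[[0,0,-0.005],[0,0,-0.015],[0,0,-0.02],[0,-0.02,-0.01],[0,-0.02,0],[0,-0.02,0],[0,-0.02,0],[0,-0.02,0],[0,-0.02,0],[0,0,0]], twist=[[0,0,0],[0,0,0],[0,0,0],[0,0,0],[0,0,0],[0,0,0],[0,0,0],[0,0,0],[0,0,0],[0,0,0]])

```text
clock: 11.75
position: [0.5425, 0.1627, 0.1125]
tool_rot: [-3.141, -0.001, 0.522]
force: [0.5, 0.5, -0.4]
grip_width: 0.0002
finger_force: 0.0
```

```bash
python3 - <<'E'
from h import *
f=bot.grab_frame("wrist"); g=f["img"][120:280,120:]; cv2.imwrite("pics/w3.png",cv2.resize(g,None,fx=2,fy=2)[:,:,::-1])
o=bot.observe(); print({k:o[k] for k in("clock","position","tool_rot","force")})
E
```

```text
{'clock': 11.8, 'position': array([0.54327886, 0.16109354, 0.1124505 ]), 'tool_rot': array([-3.14146743e+00, -4.91546667e-04,  5.20966914e-01]), 'force': array([ 0.46763595, -1.25140468,  0.66410408])}
```

View pics/w3.png

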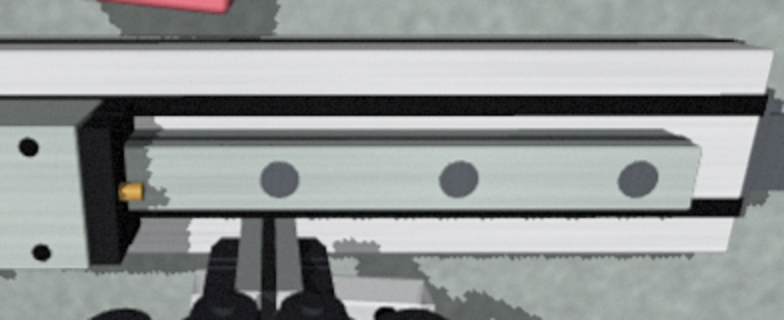

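All three caps show flush (at 280,180; 459,180; 638,180 in the crop). Now down for the stroke.

>>> apply_moves(claw=[0,0,0,0,0,0,0,0,0], xyz=[[0,0,0.02],[0,0,0.015],[0,0,0.008],[0,0,0.004],[0,0,0.0015],[0,0,0.0005],[0,0,0.0004],[0,0,0.0003],[0,0,0]], twist=[[0,0,0],[0,0,0],[0,0,0],[0,0,0],[0,0,0],[0,0,0],[0,0,0],[0,0,0],[0,0,0]])

```text
clock: 12.7
position: [0.544, 0.1597, 0.0622]
tool_rot: [3.142, -0.0, 0.519]
force: [0.3, 0.6, 0.3]
grip_width: -0.0001
finger_force: 0.0
```

>>> apply_moves(claw=[0,0,0,0], xyz=[[0,0,0.0002],[0,0,0.0002],[0,0,0],[0,0,0]], twist=[[0,0,0],[0,0,0],[0,0,0],[0,0,0]])

```text
clock: 13.1
position: [0.544, 0.1597, 0.0621]
tool_rot: [3.141, -0.0, 0.519]
force: [-3.0, -0.7, 8.8]
grip_width: 0.0003
finger_force: 4.4
```

>>> apply_moves(claw=[0,0,0,0,0,0,0,0,0,0], xyz=[[0,0.004,0],[0,0.004,0],[0,0.004,0],[0,0.004,0],[0,0.004,0],[0,0.004,0],[0,0.004,0],[0,0.004,0],[0,0.004,0],[0,0.004,0]], twist=[[0,0,0],[0,0,0],[0,0,0],[0,0,0],[0,0,0],[0,0,0],[0,0,0],[0,0,0],[0,0,0],[0,0,0]])

```text
clock: 14.1
position: [0.5639, 0.1259, 0.0621]
tool_rot: [-3.141, -0.001, 0.519]
force: [-2.3, 4.5, 6.8]
grip_width: 0.0002
finger_force: 3.5
```

>>> apply_moves(claw=[0,0,0,0,0,0,0,0,0,0], xyz=[[0,0.004,0],[0,0.004,0],[0,0.004,0],[0,0.004,0],[0,0.004,0],[0,0.004,0],[0,0.004,0],[0,0.004,0],[0,0.004,0],[0,0.004,0]], twist=[[0,0,0],[0,0,0],[0,0,0],[0,0,0],[0,0,0],[0,0,0],[0,0,0],[0,0,0],[0,0,0],[0,0,0]])

```text
clock: 15.1
position: [0.5838, 0.0911, 0.0621]
tool_rot: [-3.141, -0.001, 0.519]
force: [-1.4, 3.2, 7.4]
grip_width: -0.0001
finger_force: 3.6
```

>>> apply_moves(claw=[0,0,0,0,0,0,0,0,0,0,0], xyz=[[0,0.004,0],[0,0.004,0],[0,0.004,0],[0,0.004,0],[0,0.004,0],[0,0.004,0],[0,0.004,0],[0,0.004,0],[0,0.004,0],[0,0.004,0],[0,0,0]], twist=[[0,0,0],[0,0,0],[0,0,0],[0,0,0],[0,0,0],[0,0,0],[0,0,0],[0,0,0],[0,0,0],[0,0,0],[0,0,0]])

```text
clock: 16.2
position: [0.6039, 0.0558, 0.0621]
tool_rot: [-3.141, -0.001, 0.519]
force: [0.3, 0.7, 5.8]
grip_width: 0.0
finger_force: 3.1
```

>>> apply_moves(claw=[0,0,0,0,0,0,0,0], xyz=[[0,0,-0.005],[0,0,-0.015],[0,0,-0.03],[0,0,-0.03],[0,0,-0.03],[0,0,0],[0,0,0],[0,0,0]], twist=[[0,0,0],[0,0,0],[0,0,0],[0,0,0],[0,0,0],[0,0,0],[0,0,0],[0,0,0]])

```text
clock: 17.0
position: [0.603, 0.0553, 0.1713]
tool_rot: [-3.141, 0.001, 0.519]
force: [-0.6, -0.6, -0.0]
grip_width: -0.0001
finger_force: 0.0
```

```bash
python3 - <<'E'
from h import *
o=bot.observe(); print(o["position"],o["force"]); print(bot.job_done())
E
```

```text
[0.60296359 0.05531319 0.17126813] [-0.60881284 -0.64964053 -0.02803009]
the job is handed in; nothing more can be done
None
```

All three caps are pressed flush, the stroke from cap1 to cap3 read about 6–9 N wherever I checked it, and the fingers finished about 11 cm above the rail; the job is handed in at about 17 s, with no verdict returned.

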